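Find the full carton by feel and tip it into the outgoing tote

ROBOT

A 6-joint arm with a two-finger parallel gripper is mounted at the origin on the work surface. World frame = base frame: x ahead of the robot, y to its left, z up, the work surface at z = 0. Lengths are in m, angles in rad, forces in N, time in s.
With the tool pointing down it reaches from about 0.3 to 0.85 m from the base axis. Payload 4.2 kg.
Tool frame: the origin (TCP) lies midway between the tips of the shut fingers; the grasp point (between the pads) lies 19 mm behind it (ctrl.grip_point_offset is the distance from the TCP to the grasp point, in m); z points along the fingers, y is the line along which they close (so a half turn about z gives the same grasp; the last joint's range is limited). The gripper opens to 91 mm and grips with 3 to 60 N. Pads are 32 mm wide; open, the fingers measure 118 mm over their backs; the gripper's body (76 mm by 178 mm) begins 60 mm behind the grasp point.
Start: joints at [-1.126, 0.32, 1.565, -0, 1.257, -0.02], TCP at [0.258, -0.514, 0.174] pointing down, gripper open.
Joint ranges: [-3.11, 3.11], [-0.84, 2.01], [0.21, 2.61], [-1.34, 4.49], [0.05, 2.63], [-2.56, 2.56]. Speed limits (rad/s): [2.57, 2.57, 3.14, 3.14, 3.14, 3.14].

INTERFACE

Orientations are given as a rotation vector (axis times angle).
In Python, from rig import sense, vision, ticket, ctrl gives the robot as it stands. The module is installed in compiled form; this text tells all that it offers.
- The arm moves only by the tool step_arm, never from a script. Its arguments are lists of equal length, an entry for each row: "linear": the shift along the tool's x, y, z in cm, a list of three; "rotation": the turn, a rotation vector about the tool's x, y, z in rad, a list of three; "fingers": the opening, from 0 (shut) to 1 (fully open). A call has 1 to 5 rows; each row is the pose to reach, as a shift and turn from the pose commanded when the call began, along the tool's axes at that moment; what a row does not reach only later rows make up. A row lasts 1/12 s, in which the tool goes at most 41.7 mm and 7.16 degrees, less where a joint would pass 70% of its speed; a pose out of reach is approached as far as the arm can. A call with a gripper value outside its range is refused whole. The fingers move at their own pace and stop on an object; "grip_force" is the grip in N (left out, the last holds). Time passes only in rows, so rows that repeat a pose let the fingers close. It gives the time, the measured TCP pose, the force, the opening and the grip force at its end, in the units of the state.
- sense(): the state, without advancing time (a new reading comes with each control period).
- vision.snapshot(name): name is "scene" or "top" or "wrist"; returns a dict with "frame" (420x560x3 uint8, blue, green, red), "fx", "fy", "cx", "cy" (pixels), "rvec" (rotation vector, rad) and "tvec" (3), from world to camera coordinates, as OpenCV has them. Camera axes: x right, y down, z forward; pixel columns grow to the right and rows downward; lengths in m; the calibration is good to about 2 mm. A picture is of the moment at which its call begins. There is no depth.
- ticket.finish_job(): hands the job in; it is judged then, once.
The state is a dict: "clock": time; "joints": joint angles; "dq": joint speeds; "effort": joint torques, N m; "eef_pos": TCP position; "orientation": TCP orientation; "wrist_force": force on the tool from outside, world axes, zero at the start; "ft_torque": the same for the moment, N m; "gripper_width": finger opening in m; "finger_force": force on a finger pad.
Only numpy, scipy, OpenCV 4.12 (cv2) and the standard library are available. Lean on these libraries where they do the work, as an engineer would, in place of code of your own. Each camera call takes 0.05 s, during which the arm holds its last target. There are 200 camera calls.

TASK

One of the three look-alike cartons on the grey packing deck still holds its part; the other two are empty. Feel which one is heavy, push that one onto the blue tilt tray while the tray is level, then press down the red lever bar to tip the tray so the full carton slides into the black tote, and let the tray come back level. Leave both empty cartons standing on the deck and do not disturb the yellow canister, the tape roll or the wrench.

Things in the scene. Friction and masses are not known exactly. Their poses are not given: they have to be found in the camera images.
- station: grey packing deck with yellow lane lines, flat top 100 mm above the table. Origin at table level, under the middle of the edge where deck and tilt tray meet; in this frame the deck spans x -145 to +145 mm and y 0 to +250 mm; the tray, then the tote, lie to -y. Fixed. Three cartons stand on it side by side in x, 80 mm apart, with gaps of about 20 mm
- tilter: dark steel frame that carries the tilt tray, fixed to the station: two posts 92 mm high at x = +-143 mm under the tray's hinge. Origin at table level under the middle of the hinge line, 153 mm to -y of the station's origin; axes as the station
- tray_mid (a point): centre of the upper face of the blue tilt tray, a plate 270 mm (x) by 148 mm (y) with 12 mm rims along its two x ends only, open to the deck (+y) and the tote (-y). Level, this face is 1.5 mm below the deck's top. The hinge line runs along x in this face, 75 mm to -y of this point. The axes turn with the tray
- tray (a joint): tilt of the tray, rad: 0 level, growing to 0.95 as its deck-side edge rises and it slopes down towards the tote; it falls back to 0 by its own weight when the lever is released
- pedal (a point): centre of the red lever bar that tips the tray: round, 18 mm thick, 50 mm long along x, beyond the tray's robot-side end, 180 mm to -x of the tray's middle; with the tray level it lies 82 mm to -y of the hinge line and 37 mm above it. Pressed down, it moves on an arc of 90 mm radius about the hinge line, about 70 mm down for 0.8 rad of tilt; takes about 8 N
- tote: black open tote, 270 mm (x) by 200 mm (y), walls 55 mm high and 6 mm thick, fixed on the table on the -y side of the tray; origin at the centre of its underside, 263 mm to -y of the station's origin; axes as the station
- carton_a: identical closed white carton with orange blank labels and a brown tape seam along its top, 60 (x) x 110 (y) x 65 mm (z), standing on the deck; origin at the centre of its underside, y along its length. One of the three (any of them) is full, 600 to 800 g; the other two are empty, about 130 g; nothing outside shows which
- carton_b: identical closed white carton with orange blank labels and a brown tape seam along its top, 60 (x) x 110 (y) x 65 mm (z), standing on the deck; origin at the centre of its underside, y along its length. One of the three (any of them) is full, 600 to 800 g; the other two are empty, about 130 g; nothing outside shows which
- carton_c: identical closed white carton with orange blank labels and a brown tape seam along its top, 60 (x) x 110 (y) x 65 mm (z), standing on the deck; origin at the centre of its underside, y along its length. One of the three (any of them) is full, 600 to 800 g; the other two are empty, about 130 g; nothing outside shows which
- canister: bystander: yellow round canister, 78 mm across, 85 mm high, on the table; origin at the centre of its underside
- tape: bystander: brown tape roll lying flat, 90 mm across, 48 mm high, on the table; origin at the centre of its underside
- wrench: bystander: steel wrench 170 mm long lying on the table along its own x; origin at the middle of its underside
Not all that is in view belongs to the job. Leave any purple look-alike of the carton_c alone.

How it is judged:
By the outcome, as a careful person would: the job done as asked, in the order asked, and still so for the second after the job is handed in, with the robot touching nothing.
It also fails if it takes over 58 s, if anything falls off the work surface, if the arm or the gripper's body presses on something with over 40 N, if the wrist force passes 120 N, or if a joint passes its speed limit or range.

## Working session

There is one attempt and no reset: what is moved stays moved. The work goes in short steps, Python scripts to look and compute and a tool call to move; the robot and the scene stay as the last step left them, time stands still between calls to the robot, and variables do not carry over. Pictures are saved under pics/ and viewed, at most 10 in all, crops included, and the job is handed in when it is done.

Besides the shell and the picture viewer there is one more tool, called after "Call:" as name(argument=value, ...) on one line, values as JSON. step_arm: Moves the arm, as the interface text tells. Its arguments: {"type":"object","properties":{"linear":{"type":"array"},"rotation":{"type":"array"},"fingers":{"type":"array"},"grip_force":{"type":"number"}},"required":["linear","rotation","fingers"]}

```bash
mkdir -p pics
python3 - <<'E'
from rig import sense, vision, ticket, ctrl
import cv2,json,numpy as np
for n in ("scene","top"):
    d=vision.snapshot(n); cv2.imwrite(f"pics/{n}0.png",d["frame"])
    c={k:np.array(d[k]).tolist() for k in("fx","fy","cx","cy","rvec","tvec")}
    json.dump(c,open(n+".json","w")); print(n,c)
s=sense(); print({k:np.round(s[k],3).tolist() for k in s}, ctrl.grip_point_offset)
E
```

```text
scene {'fx': 509.32058249415775, 'fy': 509.32058249415775, 'cx': 279.00118220128536, 'cy': 206.59313751584648, 'rvec': [2.125259387573689, 1.0679061248289978, -0.47087838596290177], 'tvec': [-0.3091192185591334, -0.18559931638098406, 1.7251248758735716]}
top {'fx': 451.59182488775633, 'fy': 451.59182488775633, 'cx': 279.6311537575418, 'cy': 204.40482754206403, 'rvec': [2.2157681268980003, -2.164695135777084, 0.05072335157017984], 'tvec': [0.01990082124289256, 0.5003981787293706, 1.510604579117413]}
{'clock': 0.1, 'joints': [-1.126, 0.32, 1.566, 0.0, 1.257, -0.02], 'dq': [0.0, -0.001, -0.002, -0.0, -0.001, 0.001], 'effort': [0.0, -41.333, -23.251, 0.073, 0.042, -0.0], 'eef_pos': [0.257, -0.514, 0.173], 'orientation': [-3.056, -0.723, 0.001], 'wrist_force': [0.645, -0.495, 0.772], 'ft_torque': [-0.023, -0.013, 0.017], 'finger_force': 0.0, 'gripper_width': 0.092} 0.0188
```

View pics/scene0.png

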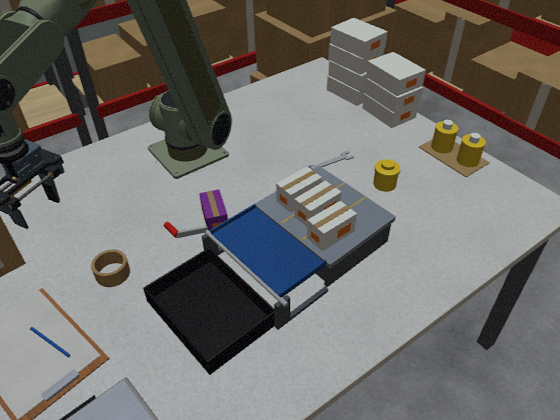

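View pics/top0.png

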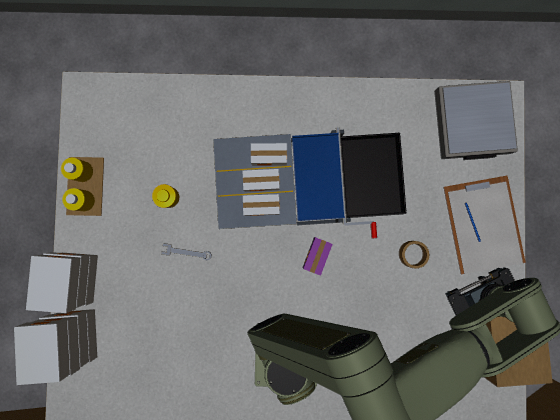

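The scene view shows the deck with three white cartons at (298,185), (317,200) and (333,223), the blue tray at (268,240), the red bar at (171,229) and the tote at (212,308). The top view shows the cartons at (269,153), (261,180) and (261,205), the bar at (374,230), the canister at (165,196), the wrench at (187,252) and the tape at (414,254).

Possible mix-ups: the purple carton at top (318,256) and the white stacks at (62,283) and (55,345). I choose the three white ones on the deck and check them in crops.

Run:
```python
import cv2
for n,(x0,y0,w,h),k in (("top",(205,120,212,140),3.75),("scene",(140,155,260,215),2.75)):
    im=cv2.imread(f"pics/{n}0.png")[y0:y0+h,x0:x0+w]
    cv2.imwrite(f"pics/{n}c.png",cv2.resize(im,None,fx=k,fy=k,interpolation=cv2.INTER_CUBIC))
```

```text
(no output)
```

View pics/topc.png

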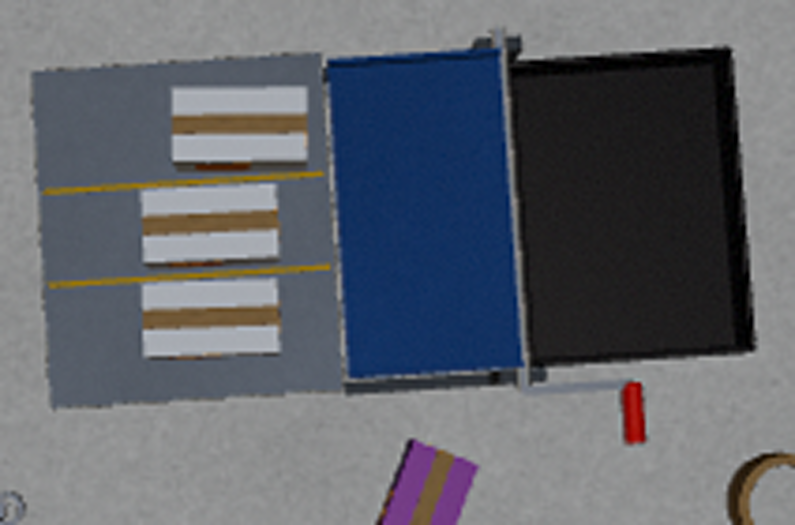

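View pics/scenec.png

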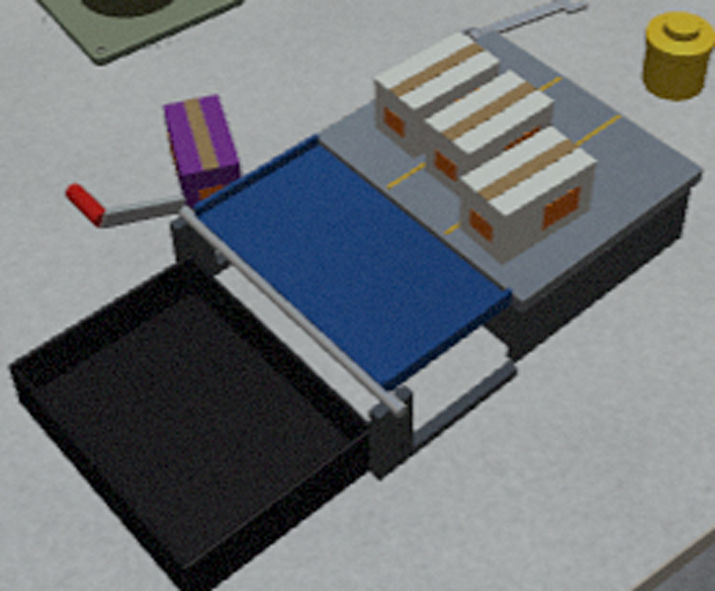

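The crops confirm three white cartons with a brown seam on the deck. In the top crop their top faces are centred at about (239,125), (210,224) and (211,318), and the red bar at (634,412). The purple box at (430,480) is the look-alike and stays alone.

```bash
cat > geo.py <<'E'
import json,cv2,numpy as np
C={n:json.load(open(f"{n}.json")) for n in("top","scene")}
CR={"top":(205,120,3.75),"scene":(140,155,2.75)}
def P(n):
    c=C[n];R=cv2.Rodrigues(np.array(c["rvec"]))[0]
    K=np.array([[c["fx"],0,c["cx"]],[0,c["fy"],c["cy"]],[0,0,1]])
    return K@np.c_[R,c["tvec"]]
def px(n,p): x0,y0,k=CR[n]; return np.array([x0+(p[0]+.5)/k-.5,y0+(p[1]+.5)/k-.5])
def tri(t,s):
    X=cv2.triangulatePoints(P("top"),P("scene"),px("top",t),px("scene",s)).ravel();return X[:3]/X[3]
def onz(n,p,z):
    M=P(n);H=np.c_[M[:,0],M[:,1],M[:,2]*z+M[:,3]];X=np.linalg.solve(H,[*px(n,p),1]);return X[:2]/X[2]
E
python3 - <<'E'
from geo import *
np.set_printoptions(precision=4,suppress=True)
T={"far":[(307,87),(307,162),(171,88),(172,162)],"mid":[(277,184),(278,256),(141,190),(144,264)],"near":[(278,279),(279,352),(143,284),(144,357)]}
S={"far":[(503,215),(461,183),(596,161),(557,128)],"mid":[(462,153),(425,124),(553,102),(513,73)],"near":[(408,110),(375,81),(498,62),(463,34)]}
for k in T:
    X=np.array([tri(a,b) for a,b in zip(T[k],S[k])]); Y=np.array([onz("top",a,.165) for a in T[k]])
    d=Y[0]+Y[1]-Y[2]-Y[3]
    print(k,"tri",X.mean(0),X[:,2],"top",Y.mean(0),"yaw of -y",np.degrees(np.arctan2(d[1],d[0]))+90, "len",np.linalg.norm(d)/2,np.linalg.norm(Y[0]-Y[1]))
print("pedal",tri((634,412),(86,205)),onz("top",(632,383),.13),onz("top",(636,441),.13))
D=np.array([onz("top",a,.1) for a in [(32,73),(321,54),(342,394),(53,408)]]);print("deck",D)
print("deck tri",tri((342,394),(318,138)),tri((321,54),(523,300)))
e=D[2]-D[1];print("edge mid",(D[1]+D[2])/2,np.linalg.norm(e),"yaw",np.degrees(np.arctan2(-e[1],-e[0])))
e=D[3]-D[0];print(np.linalg.norm(e),np.degrees(np.arctan2(-e[1],-e[0])))
e=D[0]-D[1];print(np.linalg.norm(e),np.degrees(np.arctan2(e[1],e[0]))-90)
print("tote",[onz("top",a,.055) for a in [(730,46),(755,349)]])
print("purple",[onz("top",a,.065) for a in [(413,439),(478,466)]])
E
```

```text
far tri [0.6499 0.0694 0.1616] [0.1653 0.157  0.1635 0.1604] top [0.6486 0.0683] yaw of -y 1.4925690774545615 len 0.11054522955396798 0.0616280472260168
mid tri [0.5677 0.0905 0.1619] [0.1656 0.1596 0.1629 0.1596] top [0.5672 0.09  ] yaw of -y 4.2826772278297796 len 0.10994758269931772 0.058815223457653776
near tri [0.4908 0.0879 0.1617] [0.1639 0.1599 0.1626 0.1603] top [0.4903 0.0873] yaw of -y 3.448900953872183 len 0.1095475318269723 0.059268320242073215
pedal [ 0.4225 -0.2617  0.1353] [ 0.4463 -0.2611] [ 0.3984 -0.265 ]
deck [[ 0.7002  0.2492]
 [ 0.7221  0.0021]
 [ 0.4318 -0.0221]
 [ 0.4142  0.2224]]
deck tri [ 0.4339 -0.0194  0.0902] [0.7232 0.0033 0.099 ]
edge mid [ 0.577 -0.01 ] 0.2912823953050837 yaw 4.773241300411809
0.28723029014011203 5.357709829024688
0.24803927684047247 5.061496879557737
tote [array([ 0.7467, -0.3587]), array([ 0.4799, -0.3829])]
purple [array([ 0.3947, -0.0854]), array([ 0.3727, -0.142 ])]
```

```bash
cat > plan.py <<'E'
import numpy as np
from scipy.spatial.transform import Rotation as Ro
yaw=np.radians(5.0);O=np.array([.577,-.010])
S=np.array([[np.cos(yaw),-np.sin(yaw)],[np.sin(yaw),np.cos(yaw)]])
def w(x,y,z): return np.r_[O+S@[x,y],z]
def st(p): return np.r_[S.T@(np.array(p)[:2]-O),p[2]]
RT=Ro.from_matrix(np.c_[w(0,1,0)-w(0,0,0),w(1,0,0)-w(0,0,0),[0,0,-1]])
E
python3 - <<'E'
from plan import *
from rig import sense
np.set_printoptions(precision=3,suppress=True)
a=[sense()["wrist_force"] for _ in range(4)];print(np.array(a))
p=np.array([.258,-.514,.174]);R=Ro.from_rotvec(sense()["orientation"])
g=w(-.0776,.2,.26);rv=(R.inv()*RT).as_rotvec();print("rot",rv)
n=20;step=(g-p)/n
for c in range(4):
    Rc=R*Ro.from_rotvec(rv*min(1,c/2))
    print("lin per row cm",Rc.inv().apply(step)*100,"len",np.linalg.norm(step))
E
```

```text
[[ 0.645 -0.495  0.772]
 [ 0.645 -0.495  0.772]
 [ 0.645 -0.495  0.772]
 [ 0.645 -0.495  0.772]]
rot [-0.001 -0.001 -1.193]
lin per row cm [ 2.563 -2.611 -0.426] len 0.036836420237636225
lin per row cm [ 3.587 -0.72  -0.428] len 0.036836420237636225
lin per row cm [ 3.371  1.421 -0.43 ] len 0.036836420237636225
lin per row cm [ 3.371  1.421 -0.43 ] len 0.036836420237636225
```

Call:
step_arm(linear=[[2.56,-2.61,-0.43],[5.13,-5.22,-0.85],[7.69,-7.83,-1.28],[10.25,-10.44,-1.7],[12.8,-13.05,-2.13]], rotation=[[0,0,-0.119],[0,0,-0.238],[0,0,-0.358],[0,0,-0.477],[0,0,-0.596]], fingers=[0.33,0.33,0.33,0.33,0.33])

```text
clock: 0.52
eef_pos: [0.3136, -0.3381, 0.195]
orientation: [-2.705, -1.596, 0.0]
wrist_force: [0.8, -0.4, -0.1]
gripper_width: 0.061
finger_force: 0.0
```

Call:
step_arm(linear=[[3.59,-0.72,-0.43],[7.17,-1.44,-0.86],[10.76,-2.16,-1.28],[14.35,-2.88,-1.71],[17.93,-3.6,-2.14]], rotation=[[0,0,-0.119],[0,0,-0.238],[0,0,-0.358],[0,0,-0.477],[0,0,-0.596]], fingers=[0.33,0.33,0.33,0.33,0.33])

```text
clock: 0.93
eef_pos: [0.3696, -0.1641, 0.2167]
orientation: [-2.117, -2.321, 0.0]
wrist_force: [0.4, 0.2, 0.5]
gripper_width: 0.0306
finger_force: 0.0
```

Call:
step_arm(linear=[[3.37,1.42,-0.43],[6.74,2.84,-0.86],[10.11,4.26,-1.29],[13.48,5.68,-1.72],[16.86,7.1,-2.15]], rotation=[[0,0,0],[0,0,0],[0,0,0],[0,0,0],[0,0,0]], fingers=[0.33,0.33,0.33,0.33,0.33])

```text
clock: 1.35
eef_pos: [0.4259, 0.01, 0.2382]
orientation: [2.124, 2.315, -0.0]
wrist_force: [1.1, -0.4, -0.7]
gripper_width: 0.0299
finger_force: 0.0
```

Call:
step_arm(linear=[[3.37,1.42,-0.43],[6.74,2.84,-0.86],[10.11,4.26,-1.29],[13.48,5.68,-1.72],[16.86,7.1,-2.15]], rotation=[[0,0,0],[0,0,0],[0,0,0],[0,0,0],[0,0,0]], fingers=[0.33,0.33,0.33,0.33,0.33])

```text
clock: 1.77
eef_pos: [0.4822, 0.184, 0.2595]
orientation: [-2.123, -2.315, 0.001]
wrist_force: [-0.2, 0.1, -0.3]
gripper_width: 0.0303
finger_force: 0.0
```

Call:
step_arm(linear=[[0,0,0],[0,0,0]], rotation=[[0,0,0],[0,0,0]], fingers=[0.33,0.33])

```text
clock: 1.93
eef_pos: [0.4823, 0.1836, 0.2588]
orientation: [-2.12, -2.318, 0.002]
wrist_force: [-0.3, -0.7, -0.4]
gripper_width: 0.0303
finger_force: 0.0
```

```bash
cat > where.py <<'E'
from plan import *
from rig import sense
np.set_printoptions(precision=4,suppress=True)
s=sense();R=Ro.from_rotvec(s["orientation"])
print(s["clock"],"station",st(s["eef_pos"]),"rot to align",(R.inv()*RT).as_rotvec(),"F",s["wrist_force"],"width",s["gripper_width"],"q",s["joints"])
E
python3 where.py
```

```text
1.9333 station [-0.0775  0.2011  0.2588] rot to align [-0.0014  0.0007  0.0018] F [-0.2603 -0.7445 -0.4481] width 0.03034907294850344 q [ 0.3416  0.1835  1.5383 -0.0004  1.4213  0.2526]
```

Call:
step_arm(linear=[[0,0,3.8],[0,0,7.6],[0,0,11.2],[0,0,14],[-1.8,0,14]], rotation=[[0,0,0],[0,0,0],[0,0,0],[0,0,0],[0,0,0]], fingers=[0.33,0.33,0.33,0.33,0.33])

```text
clock: 2.35
eef_pos: [0.4787, 0.163, 0.1137]
orientation: [-2.118, -2.311, 0.016]
wrist_force: [-0.1, -0.9, -0.9]
gripper_width: 0.0302
finger_force: 0.0
```

Call:
step_arm(linear=[[-0.4,0,0]], rotation=[[0,0,0]], fingers=[0.33])

```text
clock: 2.43
eef_pos: [0.4815, 0.1577, 0.1174]
orientation: [-2.124, -2.31, 0.009]
wrist_force: [-1.7, 2.1, -1.9]
gripper_width: 0.03
finger_force: 1.2
```

Call:
step_arm(linear=[[-0.4,0,0]], rotation=[[0,0,0]], fingers=[0.33])

```text
clock: 2.52
eef_pos: [0.4838, 0.1556, 0.1195]
orientation: [-2.126, -2.311, 0.0]
wrist_force: [-0.3, 2.4, -1.2]
gripper_width: 0.0305
finger_force: 1.3
```

Call:
step_arm(linear=[[-0.4,0,0]], rotation=[[0,0,0]], fingers=[0.33])

```text
clock: 2.6
eef_pos: [0.4852, 0.1522, 0.1204]
orientation: [-2.126, -2.313, -0.003]
wrist_force: [-0.9, 2.4, -0.9]
gripper_width: 0.03
finger_force: 1.3
```

Call:
step_arm(linear=[[-0.4,0,0]], rotation=[[0,0,0]], fingers=[0.33])

```text
clock: 2.68
eef_pos: [0.4859, 0.1484, 0.1206]
orientation: [2.124, 2.314, 0.004]
wrist_force: [0.1, 3.0, -1.3]
gripper_width: 0.0302
finger_force: 1.4
```

Call:
step_arm(linear=[[-0.4,0,0]], rotation=[[0,0,0]], fingers=[0.33])

```text
clock: 2.77
eef_pos: [0.4862, 0.1445, 0.1205]
orientation: [2.123, 2.314, 0.003]
wrist_force: [-0.8, 3.1, -0.8]
gripper_width: 0.03
finger_force: 1.5
```

Call:
step_arm(linear=[[-0.4,0,0]], rotation=[[0,0,0]], fingers=[0.33])

```text
clock: 2.85
eef_pos: [0.4866, 0.1407, 0.1205]
orientation: [2.123, 2.314, 0.004]
wrist_force: [-0.1, 4.2, -0.2]
gripper_width: 0.0303
finger_force: 1.9
```

```bash
python3 where.py
```

```text
2.85 station [-0.0769  0.158   0.1205] rot to align [ 0.0022 -0.001  -0.0012] F [-0.0904  4.168  -0.1537] width 0.03030843636965983 q [0.2583 0.2537 1.8029 0.0007 1.0826 0.1718]
```

Call:
step_arm(linear=[[3.2,0,0],[3.2,3.8,0],[3.2,7.6,0],[3.2,7.6,0],[2.0,7.6,0]], rotation=[[0,0,0],[0,0,0],[0,0,0],[0,0,0],[0,0,0]], fingers=[0.33,0.33,0.33,0.33,0.33])

```text
clock: 3.27
eef_pos: [0.5615, 0.1674, 0.1194]
orientation: [2.121, 2.316, 0.0]
wrist_force: [-0.9, -0.3, 0.0]
gripper_width: 0.0295
finger_force: 0.0
```

Call:
step_arm(linear=[[-0.4,0,0]], rotation=[[0,0,0]], fingers=[0.33])

```text
clock: 3.35
eef_pos: [0.5596, 0.1608, 0.1194]
orientation: [2.124, 2.315, -0.004]
wrist_force: [-0.2, -0.6, -0.5]
gripper_width: 0.0299
finger_force: 0.3
```

Call:
step_arm(linear=[[-0.4,0,0]], rotation=[[0,0,0]], fingers=[0.33])

```text
clock: 3.43
eef_pos: [0.5595, 0.1574, 0.1197]
orientation: [-2.125, -2.314, 0.002]
wrist_force: [0.3, 0.4, 0.0]
gripper_width: 0.0302
finger_force: 0.2
```

Call:
step_arm(linear=[[-0.4,0,0]], rotation=[[0,0,0]], fingers=[0.33])

```text
clock: 3.52
eef_pos: [0.56, 0.1538, 0.12]
orientation: [2.124, 2.314, -0.001]
wrist_force: [-0.4, 0.7, 0.1]
gripper_width: 0.0301
finger_force: 0.2
```

Call:
step_arm(linear=[[-0.4,0,0]], rotation=[[0,0,0]], fingers=[0.33])

```text
clock: 3.6
eef_pos: [0.5605, 0.1501, 0.12]
orientation: [2.124, 2.314, -0.0]
wrist_force: [-0.3, 0.7, -1.2]
gripper_width: 0.0297
finger_force: 0.2
```

Call:
step_arm(linear=[[-0.4,0,0]], rotation=[[0,0,0]], fingers=[0.33])

```text
clock: 3.68
eef_pos: [0.5612, 0.1463, 0.12]
orientation: [2.124, 2.315, 0.0]
wrist_force: [0.2, 0.0, -0.6]
gripper_width: 0.03
finger_force: 0.3
```

```bash
python3 where.py
```

```text
3.6833 station [-0.0021  0.1571  0.12  ] rot to align [ 0.0004  0.     -0.0014] F [ 0.2234  0.0193 -0.6058] width 0.02998870520069399 q [ 0.2353  0.3654  1.637  -0.0001  1.1388  0.1494]
```

Finger force was about 1.5 N on the near carton and 0.2 N on the middle one, so the near carton is the full one. I go back behind it and push it onto the tray.

Call:
step_arm(linear=[[3.3,0,0],[3.3,-3.8,0],[3.3,-7.5,0],[3.3,-7.5,0],[1.0,-7.5,0]], rotation=[[0,0,0],[0,0,0],[0,0,0],[0,0,0],[0,0,0]], fingers=[0.33,0.33,0.33,0.33,0.33])

```text
clock: 4.1
eef_pos: [0.4838, 0.1522, 0.1198]
orientation: [-2.119, -2.318, -0.001]
wrist_force: [1.2, 0.6, -0.3]
gripper_width: 0.0301
finger_force: 0.0
```

Call:
step_arm(linear=[[-0.8,0,0],[-1.6,0,0],[-2.4,0,0],[-3.2,0,0],[-4.0,0,0]], rotation=[[0,0,0],[0,0,0],[0,0,0],[0,0,0],[0,0,0]], fingers=[0.33,0.33,0.33,0.33,0.33])

```text
clock: 4.52
eef_pos: [0.4903, 0.1108, 0.1201]
orientation: [-2.124, -2.314, -0.003]
wrist_force: [-1.0, 5.9, 3.1]
gripper_width: 0.0302
finger_force: 2.6
```

Call:
step_arm(linear=[[-1.0,0,0],[-2.0,0,0],[-3.0,0,0],[-4.0,0,0],[-5.0,0,0]], rotation=[[0,0,0],[0,0,0],[0,0,0],[0,0,0],[0,0,0]], fingers=[0.33,0.33,0.33,0.33,0.33])

```text
clock: 4.93
eef_pos: [0.4944, 0.0607, 0.12]
orientation: [-2.124, -2.314, -0.002]
wrist_force: [0.0, 2.7, -0.1]
gripper_width: 0.0302
finger_force: 1.2
```

```bash
python3 where.py
python3 - <<'E'
from rig import vision
import cv2
im=vision.snapshot("scene")["frame"][140:340,150:410]
cv2.imwrite("pics/s1.png",cv2.resize(im,None,fx=2.75,fy=2.75,interpolation=cv2.INTER_CUBIC))
E
```

```text
4.9333 station [-0.0761  0.0776  0.12  ] rot to align [ 0.001  -0.0012 -0.0016] F [ 0.0439  2.7418 -0.0925] width 0.030228025990317528 q [0.0982 0.2421 1.8205 0.0014 1.0779 0.0119]
```

View pics/s1.png

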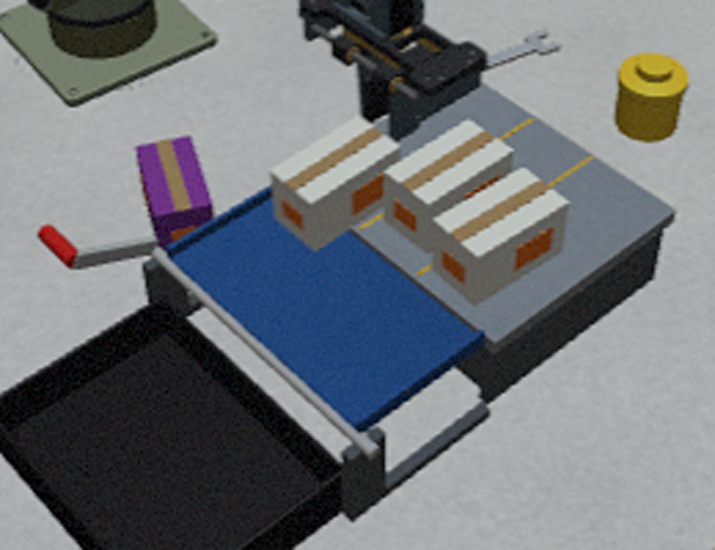

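The near carton is straight and halfway over the deck edge at (335,185); the other two stand clear at (448,180) and (500,230).

Call:
step_arm(linear=[[-1.0,0,0],[-2.0,0,0],[-3.0,0,0],[-4.0,0,0],[-5.0,0,0]], rotation=[[0,0,0],[0,0,0],[0,0,0],[0,0,0],[0,0,0]], fingers=[0.33,0.33,0.33,0.33,0.33])

```text
clock: 5.4
eef_pos: [0.4977, 0.0099, 0.1193]
orientation: [-2.124, -2.314, 0.001]
wrist_force: [0.2, 2.5, -1.8]
gripper_width: 0.0302
finger_force: 1.4
```

Call:
step_arm(linear=[[-1.0,0,0],[-2.0,0,0],[-3.0,0,0],[-3.6,0,0],[-3.9,0,0]], rotation=[[0,0,0],[0,0,0],[0,0,0],[0,0,0],[0,0,0]], fingers=[0.33,0.33,0.33,0.33,0.33])

```text
clock: 5.82
eef_pos: [0.5016, -0.0289, 0.1197]
orientation: [2.125, 2.314, 0.0]
wrist_force: [-0.3, 4.1, -0.9]
gripper_width: 0.0303
finger_force: 1.6
```

Call:
step_arm(linear=[[2.0,0,0],[4.0,0,-2],[4.0,0,-6],[4.0,0,-10],[4.0,0,-14]], rotation=[[0,0,0],[0,0,0],[0,0,0],[0,0,0],[0,0,0]], fingers=[0.1,0.0,0.0,0.0,0.0])

```text
clock: 6.23
eef_pos: [0.4978, 0.0114, 0.2616]
orientation: [2.122, 2.315, -0.002]
wrist_force: [0.9, 0.5, 0.3]
gripper_width: 0.0011
finger_force: 0.0
```

```bash
python3 where.py
python3 - <<'E'
from rig import vision
import cv2
im=vision.snapshot("scene")["frame"][140:340,150:410]
cv2.imwrite("pics/s2.png",cv2.resize(im,None,fx=2.75,fy=2.75,interpolation=cv2.INTER_CUBIC))
E
```

```text
6.2333 station [-0.077   0.0282  0.2616] rot to align [ 0.0003  0.002  -0.0004] F [0.9342 0.4889 0.2769] width 0.0011422651466795662 q [ 0.0013  0.1514  1.5714 -0.002   1.4183 -0.0853]
```

View pics/s2.png

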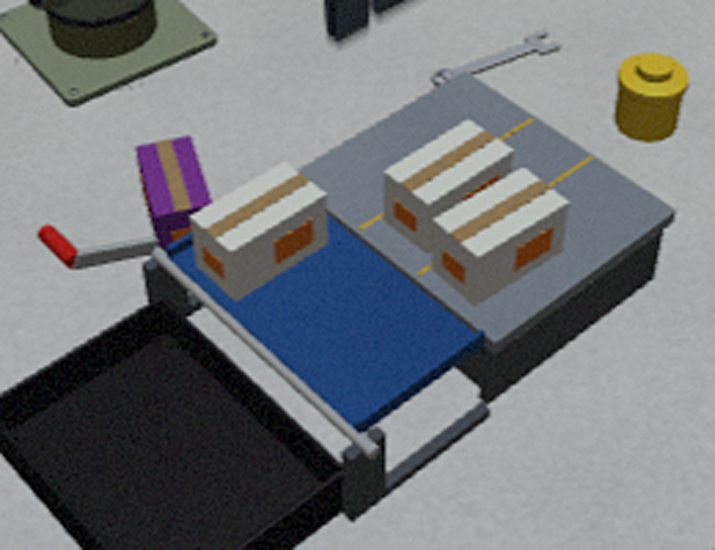

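The full carton is square on the tray at (260,230), the empties are untouched, and the purple box is undisturbed. Next I move over the bar, with the gripper turned 90° so its wide body stays clear of the tray and carton.

Call:
step_arm(linear=[[-3.3,-1.3,0],[-6.7,-2.7,0],[-10.0,-4.0,0],[-13.4,-5.4,0],[-16.7,-6.7,0]], rotation=[[0,0,0],[0,0,0],[0,0,0],[0,0,0],[0,0,0]], fingers=[0,0,0,0,0])

```text
clock: 6.7
eef_pos: [0.4448, -0.1625, 0.26]
orientation: [2.122, 2.314, -0.002]
wrist_force: [0.9, -0.9, 0.2]
gripper_width: 0.0004
finger_force: 0.0
```

Call:
step_arm(linear=[[-3.3,-1.3,0],[-6.7,-2.7,0],[-10.0,-4.0,0],[-10.0,-4.0,0]], rotation=[[0,0,0],[0,0,0],[0,0,0.12],[0,0,0.24]], fingers=[0,0,0,0])

```text
clock: 7.03
eef_pos: [0.4123, -0.2696, 0.2596]
orientation: [2.395, 2.028, -0.007]
wrist_force: [-0.3, 0.5, 0.1]
gripper_width: 0.0004
finger_force: 0.0
```

Call:
step_arm(linear=[[0,0,0],[0,0,0],[0,0,0],[0,0,0],[0,0,0]], rotation=[[0,0,0.12],[0,0,0.24],[0,0,0.36],[0,0,0.48],[0,0,0.6]], fingers=[0,0,0,0,0])

```text
clock: 7.45
eef_pos: [0.414, -0.2643, 0.2598]
orientation: [2.885, 1.238, -0.001]
wrist_force: [-0.4, -0.4, 0.3]
gripper_width: 0.0004
finger_force: 0.0
```

Call:
step_arm(linear=[[0,0,0],[0,0,0],[0,0,0],[0,0,0],[0,0,0]], rotation=[[0,0,0.12],[0,0,0.24],[0,0,0.36],[0,0,0.48],[0,0,0.6]], fingers=[0,0,0,0,0])

```text
clock: 7.87
eef_pos: [0.4141, -0.2642, 0.2598]
orientation: [3.122, 0.33, -0.0]
wrist_force: [0.0, -0.0, -0.0]
gripper_width: 0.0005
finger_force: 0.0
```

Call:
step_arm(linear=[[0,0,0],[0,0,2],[0,0,5],[0,0,7],[0,0,7]], rotation=[[0,0,0.12],[0,0,0.13],[0,0,0.13],[0,0,0.13],[0,0,0.13]], fingers=[0,0,0,0,0])

```text
clock: 8.28
eef_pos: [0.4115, -0.2623, 0.1859]
orientation: [-3.135, -0.137, 0.011]
wrist_force: [-0.8, 0.4, 0.7]
gripper_width: 0.0004
finger_force: 0.0
```

```bash
python3 where.py
python3 - <<'E'
from rig import vision
import cv2
im=vision.snapshot("scene")["frame"][140:340,100:360]
cv2.imwrite("pics/s3.png",cv2.resize(im,None,fx=2.75,fy=2.75,interpolation=cv2.INTER_CUBIC))
E
```

```text
8.2833 station [-0.1868 -0.2369  0.1859] rot to align [-0.0083  0.0026 -1.571 ] F [-0.8013  0.3968  0.6977] width 0.0004358682517218696 q [-0.5899  0.179   1.7274 -0.0016  1.2429  0.8944]
```

View pics/s3.png

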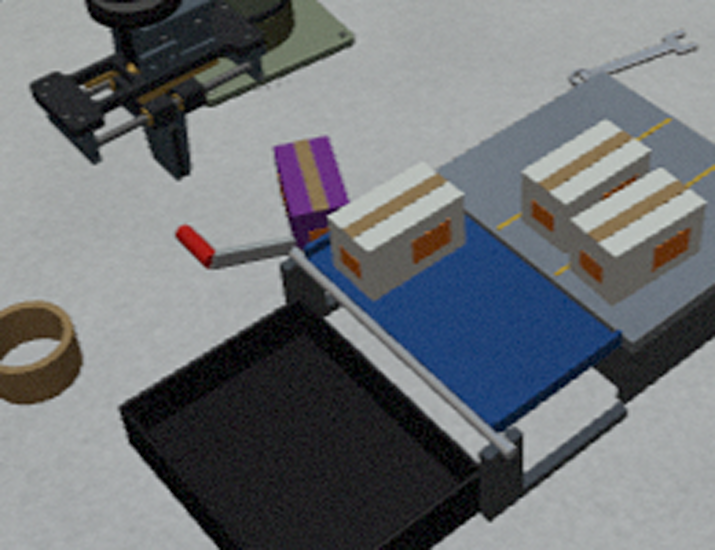

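The fingertip at (183,178) is right above the red bar at (195,245), and the carton is still on the tray. I press down in steps.

Call:
step_arm(linear=[[0.4,0.1,1.8],[0.4,0.1,3.4],[0.4,0.1,4.2],[0.4,0.1,4.9],[0.4,0.1,5.6]], rotation=[[0,0,0],[0,0,0],[0,0,0],[0,0,0],[0,0,0]], fingers=[0,0,0,0,0])

```text
clock: 8.75
eef_pos: [0.4192, -0.2647, 0.1344]
orientation: [3.137, 0.136, 0.003]
wrist_force: [0.4, 0.0, -0.1]
gripper_width: 0.0006
finger_force: 0.0
```

Call:
step_arm(linear=[[0,0,0.7],[0,0,1.4],[0,0,2.1],[0,0,2.8],[0,0,3.5]], rotation=[[0,0,0],[0,0,0],[0,0,0],[0,0,0],[0,0,0]], fingers=[0,0,0,0,0])

```text
clock: 9.17
eef_pos: [0.4189, -0.2664, 0.0995]
orientation: [3.133, 0.139, 0.002]
wrist_force: [-5.5, -9.4, 13.4]
gripper_width: 0.0007
finger_force: 6.8
```

Call:
step_arm(linear=[[0,0,0.7],[0,0,1.4],[0,0,2.1],[0,0,2.5],[0,0,2.5]], rotation=[[0,0,0],[0,0,0],[0,0,0],[0,0,0],[0,0,0]], fingers=[0,0,0,0,0])

```text
clock: 9.58
eef_pos: [0.4204, -0.2669, 0.0748]
orientation: [3.132, 0.137, 0.007]
wrist_force: [-0.4, -4.5, 8.0]
gripper_width: 0.0002
finger_force: 4.0
```

Call:
step_arm(linear=[[0,0,0],[0,0,0],[0,0,0],[0,0,0],[0,0,0]], rotation=[[0,0,0],[0,0,0],[0,0,0],[0,0,0],[0,0,0]], fingers=[0,0,0,0,0])

```text
clock: 10.0
eef_pos: [0.4204, -0.2668, 0.0755]
orientation: [3.132, 0.137, 0.007]
wrist_force: [-0.7, -5.1, 7.3]
gripper_width: 0.0005
finger_force: 4.1
```

```bash
python3 where.py
python3 - <<'E'
from rig import vision
import cv2
im=vision.snapshot("scene")["frame"][140:390,100:360]
cv2.imwrite("pics/s4.png",cv2.resize(im,None,fx=2.4,fy=2.4,interpolation=cv2.INTER_CUBIC))
E
```

```text
10.0 station [-0.1784 -0.2422  0.0755] rot to align [ 0.0084  0.0018 -1.5704] F [-0.6782 -5.0615  7.3455] width 0.0004996814249071466 q [-0.5868  0.2841  1.8897 -0.003   0.9604  0.8981]
```

View pics/s4.png

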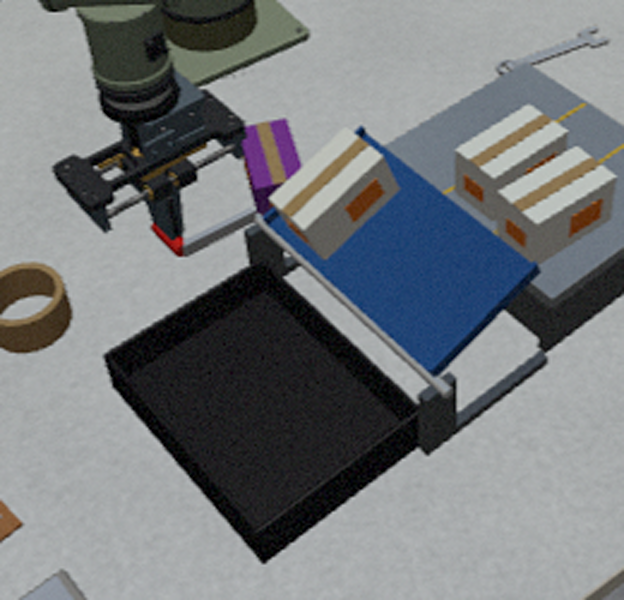

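The tray is up and the carton at (335,195) is still at rest on it; the finger is on the bar at (167,237). I check the tilt angle by projection.

Run:
```python
from geo import *; from plan import w
np.set_printoptions(precision=1,suppress=True)
def pr(p):
    x=P("scene")@np.r_[w(*p),1];x=x[:2]/x[2];return (x-[100,140])*2.4
for t in (0,.3,.4,.5,.6,.7,.8):
    c,s=np.cos(t),np.sin(t);f=.424-t
    print(t,"far",pr((.135,-.153+.149*c,.0985+.149*s)),"near",pr((-.135,-.153+.149*c,.0985+.149*s)),"barend+",pr((-.155,-.153-.09*np.cos(f),.0985+.09*np.sin(f))),"barend-",pr((-.205,-.153-.09*np.cos(f),.0985+.09*np.sin(f))))
print("tip",pr((-.1784,-.2422,.0755)))
```

```text
0 far [539.  293.1] near [369.8 157.1] barend+ [182.9 223.8] barend- [156.8 198.2]
0.3 far [536.5 267.4] near [363.4 130.9] barend+ [180.7 244.3] barend- [154.9 218.5]
0.4 far [533.6 260.5] near [359.2 123.5] barend+ [181.4 250.4] barend- [155.7 224.6]
0.5 far [529.5 254.6] near [354.  116.9] barend+ [182.9 256.1] barend- [157.3 230.3]
0.6 far [524.3 249.7] near [347.7 111.3] barend+ [185.  261.2] barend- [159.5 235.4]
0.7 far [518.1 245.9] near [340.5 106.7] barend+ [187.8 265.7] barend- [162.4 240.1]
0.8 far [510.8 243.4] near [332.4 103.1] barend+ [191.2 269.7] barend- [165.9 244.1]
tip [173.5 253.8]
```

Run:
```python
from rig import vision
import cv2,numpy as np
a=vision.snapshot("scene")["frame"][205:265,130:210]
b=vision.snapshot("top")["frame"][200:260,330:410]
c=vision.snapshot("wrist")["frame"]
r=lambda i:cv2.resize(i,(400,300),interpolation=cv2.INTER_CUBIC)
cv2.imwrite("pics/s5.png",np.vstack([np.hstack([r(a),r(b)]),np.hstack([r(c),r(c[150:300,200:400])])]))
```

```text
(no output)
```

View pics/s5.png

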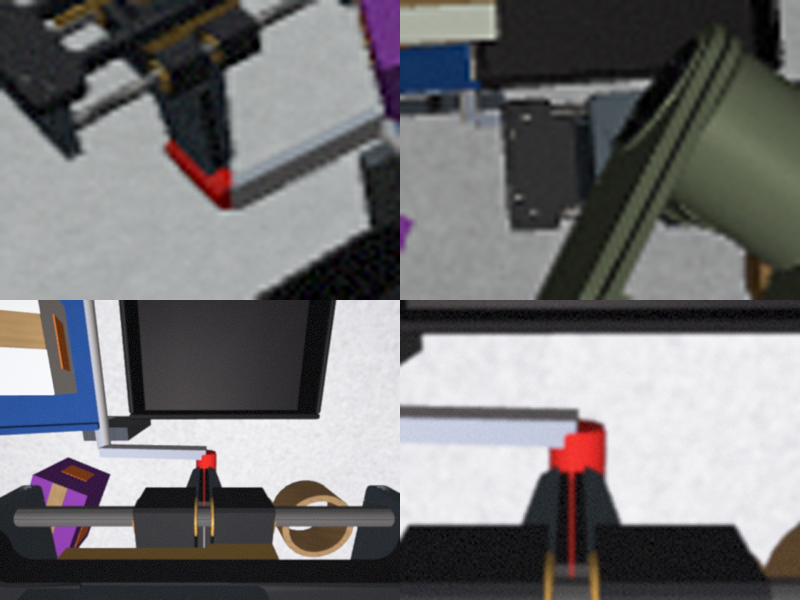

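```bash
python3 where.py
python3 - <<'E'
from geo import *; from plan import w
from rig import sense
np.set_printoptions(precision=3,suppress=True)
def pr(p,o,k):
    x=P("scene")@np.r_[w(*p),1];x=x[:2]/x[2];return (x-o)*k
R=cv2.Rodrigues(np.array(C["scene"]["rvec"]))[0];print("cam",-R.T@np.array(C["scene"]["tvec"]))
print("s3 tip",pr((-.1868,-.2369,.1859),[100,140],2.75),"body",pr((-.1868,-.2369,.1859+.079),[100,140],2.75))
print("s5 tip",pr((-.1784,-.2422,.0755),[130,205],5),"body",pr((-.1784,-.2422,.1545),[130,205],5))
s=sense();print(s["joints"],s["eef_pos"],s["effort"],s["ft_torque"])
for n in("scene",):
    from rig import vision
    d=vision.snapshot(n);print(d["rvec"],d["tvec"])
E
```

```text
10.2 station [-0.1784 -0.2422  0.0755] rot to align [ 0.0085  0.0018 -1.5703] F [-0.8449 -5.0041  8.7093] width 0.0004585781552987392 q [-0.5867  0.2841  1.8897 -0.003   0.9604  0.898 ]
cam [ 1.3   -0.563  1.049]
s3 tip [179.653 198.96 ] body [164.523 132.139]
s5 tip [211.46  203.823] body [186.96   96.187]
[-0.587  0.284  1.89  -0.003  0.96   0.898] [ 0.42  -0.267  0.075] [  1.923 -31.722 -15.919   1.144   0.579   0.004] [-0.774  0.123 -0.027]
[ 2.125  1.068 -0.471] [-0.309 -0.186  1.725]
```

The visible fingertip sits about 8 px above the projected TCP in both pictures, so the tip is about 25–30 mm above the reading. The measured tilt is only about 0.33 rad, so I press further while watching the force.

Call:
step_arm(linear=[[0,0,0.6],[0,0,1.2],[0,0,1.8]], rotation=[[0,0,0],[0,0,0],[0,0,0]], fingers=[0,0,0])

```text
clock: 10.5
eef_pos: [0.4207, -0.267, 0.0573]
orientation: [3.132, 0.138, 0.008]
wrist_force: [-0.5, -4.7, 7.2]
gripper_width: 0.0004
finger_force: 3.4
```

```bash
cat > blue.py <<'E'
from rig import vision
from geo import *; from plan import *
d=vision.snapshot("scene")["frame"];cv2.imwrite("pics/last.png",d)
h=cv2.cvtColor(d,cv2.COLOR_BGR2HSV)
m=cv2.inRange(h,(105,140,60),(125,255,255));m[:150]=0;m[320:]=0
n,l,s,c=cv2.connectedComponentsWithStats(m);i=1+s[1:,4].argmax()
ys,xs=np.where(l==i);print("blue box",s[i],"rightmost",xs.max(),ys[xs==xs.max()].mean(),"topmost",xs[ys==ys.min()].mean(),ys.min())
o=cv2.inRange(h,(5,150,120),(16,255,255));n,l,s,c=cv2.connectedComponentsWithStats(o)
print("orange",[(np.round(c[k]).tolist(),int(s[k,4])) for k in range(1,n) if s[k,4]>15])
E
python3 where.py; python3 blue.py
python3 - <<'E'
from geo import *;from plan import *
for t in (0,.33,.5,.7,.8,.95):
    X=P("scene")@np.r_[w(.135,-.153+.149*np.cos(t),.0985+.149*np.sin(t)),1];print(t,X[:2]/X[2])
E
```

```text
10.5 station [-0.1782 -0.2424  0.0573] rot to align [ 0.0092  0.0017 -1.5702] F [-0.4664 -4.6775  7.2401] width 0.0003747903410930789 q [-0.5869  0.3053  1.9136 -0.0031  0.9146  0.898 ]
blue box [ 212  191  108  105 4186] rightmost 319 246.0 topmost 247.5 191
orange [([66.0, 316.0], 16)]
0 [324.57457966 262.10961288]
0.33 [323.23567735 250.52345035]
0.5 [320.62173602 246.06747522]
0.7 [315.86538653 242.46464843]
0.8 [312.82592107 241.40653735]
0.95 [307.48898916 240.827613  ]
```

Call:
step_arm(linear=[[0,0,0.6],[0,0,1.2],[0,0,1.8],[0,0,1.8]], rotation=[[0,0,0],[0,0,0],[0,0,0],[0,0,0]], fingers=[0,0,0,0])

```text
clock: 10.88
eef_pos: [0.4183, -0.2635, 0.0369]
orientation: [-3.138, -0.136, 0.001]
wrist_force: [1.1, 0.9, 2.9]
gripper_width: 0.0005
finger_force: 1.2
```

```bash
python3 where.py; python3 blue.py; cp pics/last.png pics/k1.png
```

```text
10.8833 station [-0.1802 -0.2387  0.0369] rot to align [-0.001  -0.0003 -1.5713] F [1.0623 0.9136 2.8785] width 0.0005131161558586908 q [-0.5857  0.3297  1.9404  0.0005  0.8724  0.898 ]
blue box [ 212  186  104  110 5374] rightmost 315 243.0 topmost 241.0 186
orange [([58.0, 308.0], 32)]
```

Call:
step_arm(linear=[[0,0,0.5],[0,0,0.8],[0,0,0.8],[0,0,0.8],[0,0,0.8]], rotation=[[0,0,0],[0,0,0],[0,0,0],[0,0,0],[0,0,0]], fingers=[0,0,0,0,0])

```text
clock: 11.35
eef_pos: [0.418, -0.2636, 0.0296]
orientation: [-3.138, -0.136, 0.001]
wrist_force: [-0.9, 1.6, 2.6]
gripper_width: 0.0003
finger_force: 1.5
```

```bash
cat > white.py <<'E'
from rig import vision
import cv2
for n,b in(("scene",(150,180,340,370)),("top",(210,125,410,235))):
    d=vision.snapshot(n)["frame"];cv2.imwrite(f"pics/w_{n}.png",d)
    g=cv2.inRange(cv2.cvtColor(d,cv2.COLOR_BGR2HSV),(0,0,200),(180,60,255));x0,y0,x1,y1=b
    k,l,s,c=cv2.connectedComponentsWithStats(g[y0:y1,x0:x1])
    print(n,[((s[i,:4]+[x0,y0,0,0]).tolist(),int(s[i,4])) for i in range(1,k) if s[i,4]>60])
E
python3 where.py; python3 blue.py; python3 white.py
```

```text
11.35 station [-0.1805 -0.2388  0.0296] rot to align [-0.0011  0.0002 -1.5713] F [-0.8996  1.5612  2.6252] width 0.00029901612800583644 q [-0.586   0.339   1.9493 -0.0001  0.8542  0.8981]
blue box [ 211  185  102  111 5356] rightmost 312 242.0 topmost 238.0 185
orange [([194.0, 262.0], 71), ([60.0, 309.0], 16)]
scene []
top []
```

Run:
```python
import cv2,numpy as np
a=cv2.imread("pics/w_scene.png")[170:370,120:340];b=cv2.imread("pics/w_top.png")[100:260,210:430]
r=lambda i:cv2.resize(i,(400,int(i.shape[0]*400/i.shape[1])),interpolation=cv2.INTER_CUBIC)
A,B=r(a),r(b);B=np.vstack([B,np.zeros((len(A)-len(B),400,3),np.uint8)]);cv2.imwrite("pics/s6.png",np.hstack([A,B]))
```

```text
(no output)
```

View pics/s6.png

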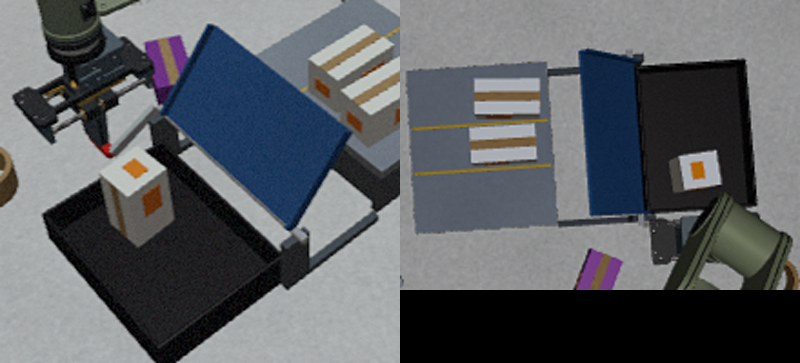

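The full carton stands on end in the tote at (140,195), the tray is empty and both empties are on the deck at right. I raise the finger gently to let the tray come back level, then clear away.

Call:
step_arm(linear=[[0,0,-0.8],[0,0,-1.6],[0,0,-2.4],[0,0,-3.2],[0,0,-4.0]], rotation=[[0,0,0],[0,0,0],[0,0,0],[0,0,0],[0,0,0]], fingers=[0,0,0,0,0])

```text
clock: 11.92
eef_pos: [0.4188, -0.2641, 0.0711]
orientation: [3.138, 0.136, 0.002]
wrist_force: [0.1, 1.2, 2.1]
gripper_width: 0.0001
finger_force: 1.2
```

Call:
step_arm(linear=[[0,0,-0.8],[0,0,-1.6],[0,0,-2.4],[0,0,-3.2],[0,0,-4.0]], rotation=[[0,0,0],[0,0,0],[0,0,0],[0,0,0],[0,0,0]], fingers=[0,0,0,0,0])

```text
clock: 12.33
eef_pos: [0.4183, -0.264, 0.1104]
orientation: [3.138, 0.137, -0.0]
wrist_force: [0.8, 0.7, 0.3]
gripper_width: 0.0004
finger_force: 0.0
```

Call:
step_arm(linear=[[0,0,-1.5],[0,0,-3],[0,0,-6],[0,0,-9],[0,0,-12]], rotation=[[0,0,0],[0,0,0],[0,0,0],[0,0,0],[0,0,0]], fingers=[0,0,0,0,0])

```text
clock: 12.75
eef_pos: [0.4179, -0.264, 0.2309]
orientation: [3.139, 0.136, -0.002]
wrist_force: [0.5, -0.6, -0.6]
gripper_width: 0.0007
finger_force: 0.0
```

Call:
step_arm(linear=[[0,0,0],[0,0,0],[0,0,0],[0,0,0],[0,0,0]], rotation=[[0,0,0],[0,0,0],[0,0,0],[0,0,0],[0,0,0]], fingers=[0,0,0,0,0])

```text
clock: 13.17
eef_pos: [0.4176, -0.2635, 0.2283]
orientation: [-3.137, -0.136, 0.004]
wrist_force: [0.2, 0.2, -0.4]
gripper_width: -0.0001
finger_force: 0.0
```

```bash
python3 where.py; python3 blue.py
python3 - <<'E'
import cv2,numpy as np
from rig import vision
a=cv2.imread("pics/scene0.png").astype(int)
for n in("scene","top"):
    a=cv2.imread(f"pics/{n}0.png");b=vision.snapshot(n)["frame"]
    m=cv2.morphologyEx((cv2.absdiff(a,b).max(2)>45).astype(np.uint8),cv2.MORPH_OPEN,np.ones((3,3)))
    k,l,s,c=cv2.connectedComponentsWithStats(m);print(n,[s[i].tolist() for i in range(1,k) if s[i,4]>20])
    h=cv2.cvtColor(b,cv2.COLOR_BGR2HSV);h0=cv2.cvtColor(a,cv2.COLOR_BGR2HSV)
    for q in(h0,h):
        k,l,s,c=cv2.connectedComponentsWithStats(cv2.inRange(q,(0,0,170),(180,60,255)) if n=="top" else cv2.inRange(q,(5,150,90),(16,255,255)))
        print([(np.round(c[i]).tolist(),int(s[i,4])) for i in range(1,k) if 20<s[i,4]<900 and 200<c[i][0]<420 and 120<c[i][1]<290])
E
```

```text
13.1667 station [-0.1809 -0.2387  0.2283] rot to align [-0.0032  0.0006 -1.5713] F [ 0.2285  0.2429 -0.3725] width -9.099803673865185e-05 q [-0.586   0.1608  1.6423 -0.0002  1.3414  0.898 ]
blue box [ 212  208  114   87 4664] rightmost 325 260.5 topmost 254.5 208
orange [([194.0, 262.0], 72), ([44.0, 294.0], 17), ([58.0, 308.0], 21), ([83.0, 334.0], 24)]
scene [[20, 0, 31, 17, 323], [139, 0, 22, 45, 378], [173, 0, 14, 12, 106], [187, 0, 31, 17, 398], [97, 5, 12, 18, 149], [71, 6, 8, 8, 42], [0, 11, 42, 34, 528], [167, 14, 23, 28, 374], [126, 20, 11, 4, 39], [119, 33, 26, 18, 217], [94, 45, 45, 25, 577], [212, 60, 12, 7, 54], [0, 71, 31, 31, 347], [217, 75, 11, 27, 146], [116, 76, 33, 7, 185], [124, 84, 28, 14, 98], [191, 84, 9, 13, 73], [127, 95, 32, 19, 239], [7, 97, 6, 5, 25], [0, 100, 6, 8, 24], [107, 113, 66, 80, 2653], [229, 117, 3, 9, 27], [206, 136, 22, 14, 221], [0, 140, 64, 89, 2897], [282, 172, 37, 22, 263], [323, 181, 7, 6, 31], [333, 188, 7, 6, 31], [279, 194, 9, 11, 66], [291, 200, 8, 6, 40], [293, 207, 16, 17, 132], [176, 254, 39, 51, 1373]]
[([283.0, 199.0], 37), ([302.0, 215.0], 38), ([344.0, 230.0], 89), ([314.0, 236.0], 40)]
[([297.0, 218.0], 39), ([343.0, 230.0], 92), ([314.0, 237.0], 43), ([203.0, 280.0], 99)]
top [[279, 168, 5, 12, 56], [243, 171, 5, 11, 53], [279, 181, 6, 8, 47], [243, 183, 6, 8, 47], [363, 183, 24, 22, 425], [243, 194, 36, 13, 379], [324, 200, 130, 160, 8683], [243, 207, 36, 9, 270], [408, 244, 14, 11, 90], [358, 268, 181, 152, 9816], [264, 314, 68, 44, 1424], [497, 316, 50, 45, 853], [466, 321, 11, 6, 35], [480, 326, 14, 32, 229], [234, 337, 117, 83, 3773], [481, 353, 5, 15, 59], [486, 368, 10, 5, 33]]
[([268.0, 146.0], 210), ([268.0, 159.0], 234), ([260.0, 173.0], 225), ([261.0, 185.0], 228), ([260.0, 198.0], 228), ([261.0, 210.0], 233)]
[([268.0, 147.0], 211), ([268.0, 159.0], 234), ([266.0, 172.0], 229), ([267.0, 185.0], 234), ([375.0, 193.0], 291)]
```

```bash
python3 -c "
from rig import ticket
print(ticket.finish_job())"
```

```text
the job is handed in; nothing more can be done
None
```

I handed in the job at about 13 s of the 58 s limit. The full carton was the one nearest the robot, and it now stands on end in the tote. The tray is back level, both empties stand on the deck (the middle one about 2 cm nearer the tray, from weighing), and the canister, tape roll and wrench show no sign of having moved.

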